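# Lock a culture tube in its cradle with the lift-gate lever

### The job

Lay the green-capped tube lengthwise across the two blue V-supports, down in both grooves and roughly centred on them (within about 1 cm), with the cap at either end, and let go of it. Then lift the red-topped lever out of its rest notch, swing it round over the tube, and find the locking notch in the yellow gate, so that the lever drops fully down into that notch and locks the tube in. Leave the timer, bottle and box where they stand.

Things in the scene. Friction and masses are not known exactly. Their poses are not given: they have to be found in the camera images.
- tube_center (a point): centre of a loose straight white plastic tube with an green cap on one end, 16 mm in diameter over all its length (cap too), 124 mm long, 30 g. Its y axis is the tube's axis (cap at +y). At the start it lies on the worktop, its axis 8 mm up.
- groove_mid (a point): point midway between the cradle's two blue V-supports where a properly laid tube's centre ends up, 45 mm above the worktop. y: along the grooves; z up; -x: towards the gate. 90 degree grooves on pads 14 mm wide at y = -38 and +38 mm (62 mm clear between them), mouth 31 mm wide. The pivot post (97 mm high) stands 65 mm away at +x; the gate wall (70 mm high) begins 50 mm away at -x.
- lever_grip (a point): middle of the lever's upright handle: vertical cylinder 16 mm in diameter, 60 mm high, black with a red upper part, 165 mm from the pivot axis; this point is 98 mm above the worktop when the lever is down, the handle's top 128 mm. Moves with the lever; may turn in the fingers. The lever's arm, a level 12 mm round steel bar to the pivot, has its axis 36 mm below this point.
- lever_swing (a joint): lever angle about the vertical pivot, rad: 0 in the rest notch, grows counter-clockwise seen from above, stop at 1.6; slight friction, stays put. Handle at cradle origin + 165 mm x (-cos(1.2 - angle), sin(1.2 - angle)) in cradle axes; at 1.2 it lies across the tube. The yellow rail is clamped anew each time: its locking notch has its centre anywhere from 0.95 to 1.4, not reported.
- lever_lift (a joint): lever height, m: 0 fully down in a notch, about 0.013 riding on the rails, at most 0.032; weight and a weak spring pull it down with 5 to 8 N. It must be lifted over 14 mm to leave a notch. Only two notches, 9 to 10 mm wider than the bar. Pushed along the rail and not held up, the lever drops into the locking notch by itself and stops at its side; pushed past, it rides on the rail again.
- timer: bystander: small white countdown timer, 46 x 64 x 59 mm, origin at its underside; leave it alone
- bottle: bystander: small glass bottle with a blue cap, 56 x 50 x 105 mm, origin at its underside; leave it alone
- film_box: bystander: white and blue cardboard box, 61 x 140 x 59 mm, origin at its underside; leave it alone
- cradle: fixed aluminium plate, 215 x 305 x 12 mm, that carries V-supports, pivot post and gate; its origin is on the pivot axis at worktop level, same axes as groove_mid (which is 65 mm to its -x side). The gate is two level curved rails side by side (grey inner, yellow outer), 115 to 142 mm from the pivot, tops 70 mm high, on which the lever's bar rides when it is out of a notch.
Not all that is in view belongs to the job. Leave any pink look-alike of the part that bears tube_center alone.

How it is judged:
By the outcome, as a careful person would: the job done as asked, in the order asked, and still so for the second after the job is handed in, with the robot touching nothing.
It also fails if it takes over 67 s, if anything falls off the work surface, if the arm or the gripper's body presses on something with over 40 N, if the wrist force passes 120 N, or if a joint passes its speed limit or range.

### The arm

A 6-joint arm with a two-finger parallel gripper is mounted at the origin on a cart in front of the work surface, level with it; the furniture and walls round the work are solid. World frame = base frame: x ahead of the robot, y to its left, z up, the work surface at z = 0. Lengths are in m, angles in degrees, forces in N, time in s.
With the tool pointing down it reaches from about 0.325 to 0.85 m from the base axis. Payload 15.5 kg.
Tool frame: the origin (TCP) lies at the very end of the fingers, on their centre line; the grasp point (between the pads) lies arm.grip_depth behind it (arm.grip_depth is the distance from the TCP to the grasp point, in m); z points along the fingers, y is the line along which they close (so a half turn about z gives the same grasp; the last joint's range is limited). The gripper opens to 91 mm and grips with 3 to 60 N. Pads are 32 mm wide; open, the fingers measure 118 mm over their backs; the gripper's body (76 mm by 178 mm) begins 60 mm behind the grasp point.
Start: joints at [64.544, 28.281, 77.091, -0, 74.628, -5.472], TCP at [0.214, 0.587, 0.214] pointing down, gripper open.
Joint ranges: [-166.48, 166.48], [-47.26, 123.95], [12.59, 153.08], [-70.14, 250.14], [6.76, 159.57], [-176.63, 176.63]. Speed limits (degrees/s): [108.29, 108.29, 147.25, 172.46, 172.46, 172.46].

### API

Orientations are given as a 3x3 rotation matrix whose columns are the frame's x, y, z axes.
In Python, from rig import arm gives the robot as it stands. Calls block until the motion is done:
- arm.move_to(position, orientation): joint-space move of the TCP to a pose.
- arm.move_l(position, orientation=None, feed=0.15): straight line of the TCP; orientation=None keeps the orientation; feed is the mean speed in m/s.
- arm.move_joints(angles): joint-space move.
- arm.grip(opening): finger opening in m; the grip force is fixed at half the most; returns when the fingers have stopped.
- arm.sleep(seconds).
- arm.solve_ik(position, orientation): joint angles nearest the present ones, or None.
- arm.snapshot(name): name is "side" or "top" or "wrist"; returns the picture (480x640x3 uint8, red, green, blue); there is no depth.
- arm.get_calibration(name): a dict with "intrinsics" (3x3 intrinsics, pixels), "k1" (the pictures are not rectified: a ray, as slopes to the right and down, at radius r is drawn at 1 + k1 r^2 times it, then the intrinsics apply), "cam_to_world" (4x4, takes a point from camera to world coordinates). Camera axes: x right, y down, z forward; pixel columns grow to the right and rows downward; lengths in m; the calibration is good to about 2 mm. A picture is of the moment at which its call begins: read the wrist's pose just before it. get_calibration takes no time and is no camera call; for the wrist camera it gives the pose at the moment of the call.
A pose or a line that the arm cannot do raises arm.Unreachable and nothing moves.
- arm.sign_off(): hands the job in; it is judged then, once.
Readings, each from a call of its own:
- arm.current_t(): time.
- arm.current_joint_positions(): joint angles.
- arm.current_dq(): joint speeds.
- arm.current_tau(): joint torques, N m.
- arm.current_ee_pos(): TCP position.
- arm.current_tool_rot(): TCP orientation.
- arm.current_force(): force on the tool from outside, world axes, zero at the start.
- arm.current_torque(): the same for the moment, N m.
- arm.current_width(): finger opening in m.
- arm.current_grasp_force(): force on a finger pad.
Only numpy, scipy, OpenCV 4.12 (cv2) and the standard library are available. Lean on these libraries where they do the work, as an engineer would, in place of code of your own. Each camera call takes 0.05 s, during which the arm holds its last target. There are 200 camera calls.

## Working session

There is one attempt and no reset: what is moved stays moved. The work goes in short steps, each a Python script; the robot and the scene stay as the last script left them, time stands still between calls to the robot, and variables do not carry over. Pictures are saved under pics/ and viewed, at most 10 in all, crops included, and the job is handed in when it is done.

```bash
ls; mkdir -p pics; python3 - <<'E'
from rig import arm
import cv2,numpy as np
for n in ["top","side"]:
    cv2.imwrite(f"pics/{n}0.png",arm.snapshot(n)[:,:,::-1])
    c=arm.get_calibration(n);print(n,np.round(c["intrinsics"],1).tolist(),c["k1"],np.round(c["cam_to_world"],3).tolist())
print(arm.grip_depth,arm.current_t(),np.round(arm.current_tool_rot(),3).tolist())
E
```

```text
pics
top [[467.1, 0.0, 312.4], [0.0, 467.1, 246.4], [0.0, 0.0, 1.0]] -0.09898606767863194 [[0.003, -0.996, 0.084, 0.413], [-1.0, -0.005, -0.015, 0.1], [0.016, -0.084, -0.996, 1.374], [0.0, 0.0, 0.0, 1.0]]
side [[531.6, 0.0, 315.6], [0.0, 531.6, 237.5], [0.0, 0.0, 1.0]] -0.006348336867503398 [[1.0, 0.002, 0.003, 0.546], [-0.001, -0.576, 0.818, -0.908], [0.004, -0.818, -0.576, 0.764], [0.0, 0.0, 0.0, 1.0]]
0.0188 0.1 [[-0.94, 0.342, -0.0], [0.342, 0.94, -0.001], [0.0, -0.001, -1.0]]
```

View pics/top0.png

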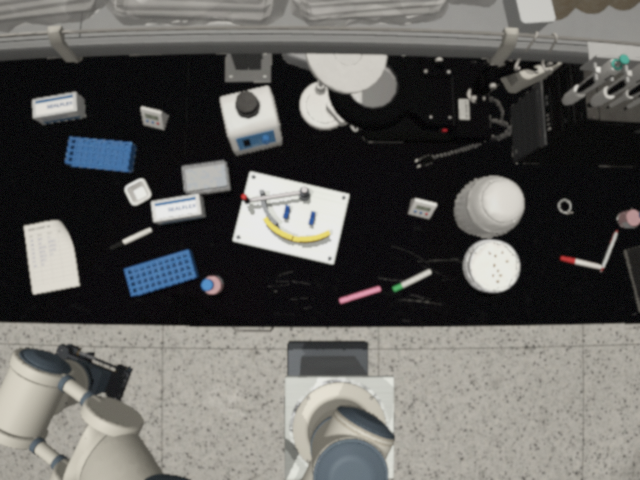

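View pics/side0.png

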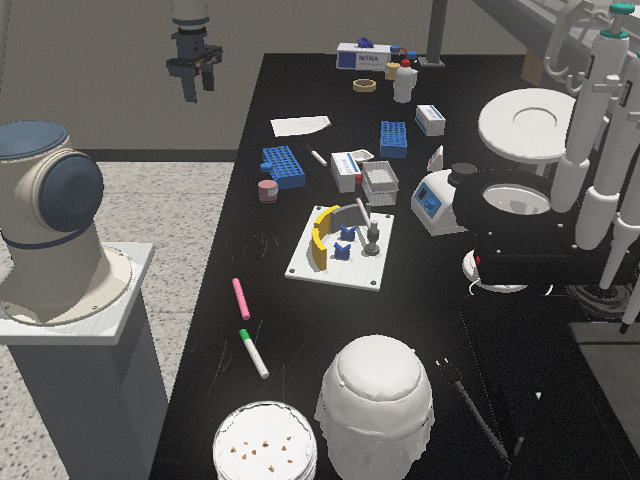

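Top view: the candidates for the tube are the green/white stick (398,288)-(431,271), the pink stick (340,300)-(380,289) and the red/white stick at far right (562,260)-(603,266). The green-capped white one fits; pink is the look-alike. The cradle plate is around (292,218), with the lever's red top at (244,198) and the pivot at (305,194).

```bash
python3 - <<'E'
import cv2,numpy as np
t=cv2.imread("pics/top0.png")
a=cv2.resize(t[168:268,228:358],None,fx=6,fy=6,interpolation=cv2.INTER_CUBIC)
b=cv2.resize(t[260:310,335:445],None,fx=6,fy=6,interpolation=cv2.INTER_CUBIC)
cv2.imwrite("pics/c1.png",a)
s=cv2.imread("pics/side0.png")
c=cv2.resize(s[190:290,280:400],None,fx=5,fy=5,interpolation=cv2.INTER_CUBIC) #600x500
cv2.imwrite("pics/c2.png",np.vstack([b,np.zeros((1,660,3),np.uint8)]))
E
```

```text
(no output)
```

View pics/c1.png

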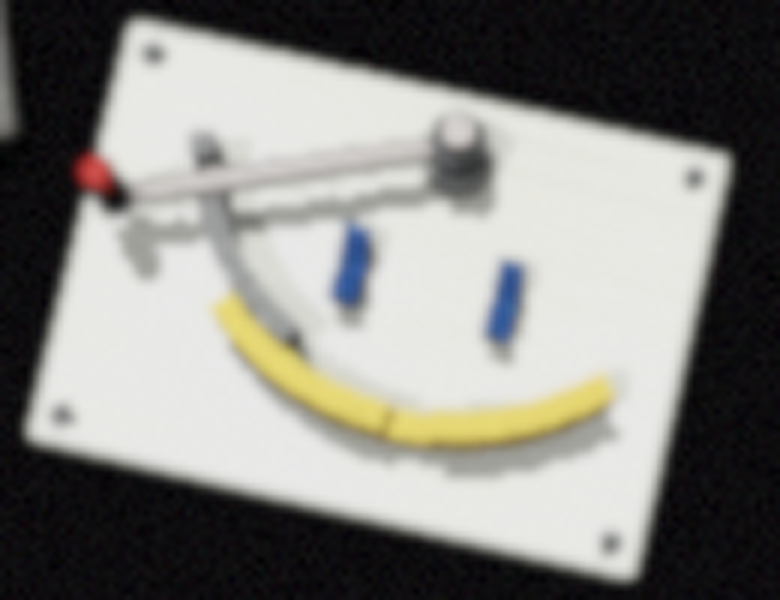

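View pics/c2.png

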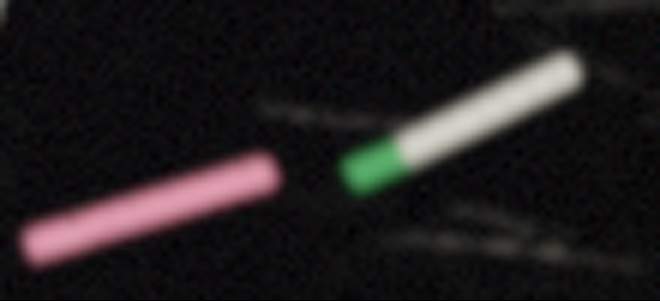

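The crop confirms it: white tube with green cap, cap end at (392.5,289.5) and plain end at (431.7,270.8) in full-picture pixels. The pink stick is separate. Pivot post top is at crop (460,133); blue supports at (355,262) and (508,300) in the crop.

```bash
cat > h.py <<'E'
from rig import arm
import cv2,numpy as np
def ray(n,uv,z,cal=None):
    c=cal or arm.get_calibration(n);K=np.array(c["intrinsics"]);T=np.array(c["cam_to_world"])
    p=cv2.undistortPoints(np.array(uv,float).reshape(-1,1,2),K,np.array([c["k1"],0,0,0,0]))[:,0]
    d=np.c_[p,np.ones(len(p))]@T[:3,:3].T
    return T[:3,3]+d*((np.asarray(z)-T[2,3])/d[:,2])[:,None]
def project(P,cal):
    T=np.linalg.inv(np.array(cal["cam_to_world"]))
    return cv2.projectPoints(np.array(P,float),cv2.Rodrigues(T[:3,:3])[0],T[:3,3],np.array(cal["intrinsics"]),np.array([cal["k1"],0,0,0.]))[0][:,0]
def down(deg):  # tool down, closing axis (y) at heading deg
    a=np.radians(deg);y=np.array([np.cos(a),np.sin(a),0]);z=np.array([0,0,-1.])
    return np.c_[np.cross(y,z),y,z]
def dist(q):return abs(np.array(q)-arm.current_joint_positions())
E
python3 - <<'E'
from h import *
o=np.array([228,168])-.42; f=lambda a:np.array(a,float)/6+o
cor=ray("top",f([(135,15),(735,152),(638,582),(25,440)]),.012)
hol=ray("top",f([(153,53),(695,178),(610,543),(62,414)]),.012)
for q in(cor,hol):
    print(np.round(q[:,:2],4).tolist(),"ctr",q.mean(0)[:2])
    for a,b in((0,1),(3,2)):d=q[a]-q[b];print("yaw y",np.degrees(np.arctan2(-d[0],d[1])),np.hypot(*d[:2]))
    for a,b in((0,3),(1,2)):d=q[a]-q[b];print("yaw x",np.degrees(np.arctan2(d[1],d[0])),np.hypot(*d[:2]))
piv=ray("top",f([(460,133)]),.097)[0];pad=ray("top",f([(355,262),(508,300)]),.049);print("piv",piv,"pads",pad,pad.mean(0))
print("handle",ray("top",f([(92,172)]),.128))
t=ray("top",np.array([(345,177),(580,65)])/6+np.array([335,260])-.42,.008);d=t[0]-t[1]
print("tube",t,t.mean(0),np.hypot(*d[:2]),np.degrees(np.arctan2(d[1],d[0])))
T=np.array(arm.get_calibration("wrist")["cam_to_world"]);R=arm.current_tool_rot()
print(np.round(R.T@T[:3,:3],3),R.T@(T[:3,3]-arm.current_ee_pos()))
h=np.degrees(np.arctan2(d[1],d[0]))
for k in(90,-90):
    q=arm.solve_ik([*t.mean(0)[:2],.2],down(h+k));print(k,None if q is None else np.round(q,1))
E
```

```text
[[0.7554, 0.265], [0.6881, -0.0325], [0.4754, 0.0157], [0.5434, 0.3152]] ctr [0.61558705 0.14086028]
yaw y -12.751531424288348 0.3049422913315855
yaw y -12.795255259081541 0.3071072820878745
yaw x -13.33530844885491 0.21786159543558575
yaw x -12.765932639437079 0.21808465525238901
[[0.7362, 0.2557], [0.6749, -0.0126], [0.4944, 0.0294], [0.5563, 0.2973]] ctr [0.61543449 0.14244089]
yaw y -12.86936447311228 0.27518798714049436
yaw y -13.009700980010951 0.27498140970061735
yaw x -13.02811061770205 0.1846780461778492
yaw x -13.091645391022846 0.18535225285972204
piv [0.67894056 0.10323036 0.097     ] pads [[0.62602205 0.1531882  0.049     ]
 [0.60808646 0.08003815 0.049     ]] [0.61705425 0.11661317 0.049     ]
handle [[0.65384116 0.26899237 0.128     ]]
tube [[ 0.40426429 -0.15536854  0.008     ]
 [ 0.45919125 -0.27273573  0.008     ]] [ 0.43172777 -0.21405213  0.008     ] 0.1295840600558983 115.07923939682044
[[ 0.001 -0.964 -0.265]
 [ 1.     0.001  0.   ]
 [ 0.    -0.265  0.964]] [ 0.07405699 -0.00069321 -0.17147163]
90 [-33.5  17.8  97.8  -0.   64.4 121.4]
-90 [-33.5  17.8  97.8  -0.   64.4 -58.6]
```

```bash
python3 - <<'E'
from h import *
c=np.array([.4317,-.2141]);R=down(25.1)
arm.move_to([*(c-R[:2,0]*.03),.17],R); arm.grip(.05)
cal=arm.get_calibration("wrist");im=arm.snapshot("wrist");cv2.imwrite("pics/w1.png",im[:,:,::-1])
hsv=cv2.cvtColor(im,cv2.COLOR_RGB2HSV)
g=cv2.inRange(hsv,(45,90,60),(85,255,255));w=cv2.inRange(hsv,(0,0,120),(180,60,255))
g=cv2.morphologyEx(g,cv2.MORPH_OPEN,np.ones((3,3)));n,L,S,C=cv2.connectedComponentsWithStats(cv2.dilate(g|w,np.ones((5,5))))
gl=np.bincount(L[g>0]).argmax() if g.any() else 0
m=((L==gl)&((g|w)>0)).astype(np.uint8);print(g.sum()/255,m.sum(),S[gl])
uv=np.argwhere(m)[:,::-1];P=ray("wrist",uv,np.full(len(uv),.010),cal)[:,:2].astype(np.float32)
(r,s,a)=cv2.minAreaRect(P);print(r,s,a,arm.current_t())
gp=ray("wrist",np.argwhere(g)[:,::-1],np.full(int((g>0).sum()),.01),cal).mean(0);print("cap",gp)
d=gp[:2]-r;print("heading",np.degrees(np.arctan2(d[1],d[0])))
E
```

```text
841.0 2966 [ 305   90   26  161 3717]
(0.431680291891098, -0.21284827589988708) (0.01638125069439411, 0.12492429465055466) 25.506433486938477 3.95
cap [ 0.411084   -0.16947091  0.01      ]
heading 115.39914086075345
```

View pics/w1.png

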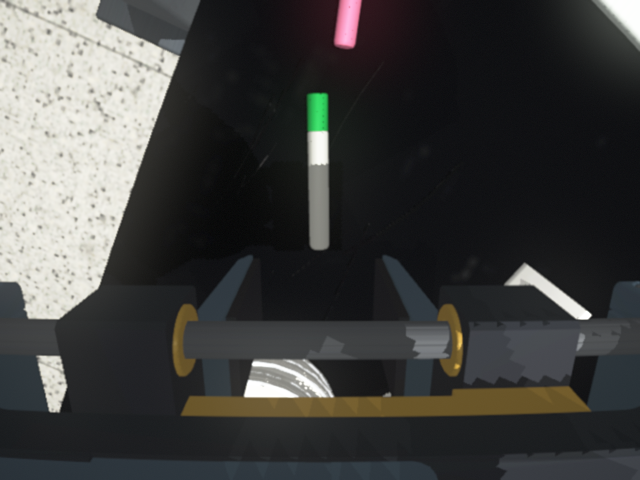

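The wrist picture shows the green-capped tube at (318,92)-(318,249), with the pink one well away from it. Measured centre is (0.4317,-0.2128), 125 x 16 mm. Grasping next.

```bash
python3 - <<'E'
from h import *
c=[.4317,-.2129];R=down(25.5)
arm.move_to([*c,.06],R); arm.move_l([*c,.004],feed=.1); arm.grip(.008)
print(arm.current_width(),arm.current_grasp_force())
arm.move_l([*c,.12],feed=.25)
R=down(-13);m=np.array([.616,.1174])
arm.move_to([*(m-R[:2,0]*.05),.19],R)
cal=arm.get_calibration("wrist");im=arm.snapshot("wrist");cv2.imwrite("pics/w2.png",im[:,:,::-1])
print(arm.current_width(),arm.current_t(),arm.current_ee_pos())
import pickle;pickle.dump(cal,open("cal2.pkl","wb"))
E
```

```text
0.015076049063253587 29.994876086711884
0.015412242770422574 7.7583 [0.60419083 0.06766466 0.18916546]
```

View pics/w2.png

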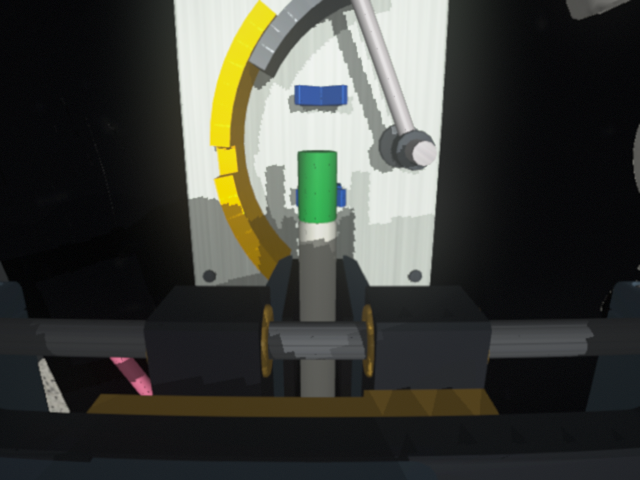

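Wrist view: the blue pads are at (321,95) and (321,197), with the pivot top at (424,153). The locking notch shows as a step in the yellow rail, at about (227,148)-(227,177).

```bash
python3 - <<'E'
from h import *
import pickle;cal=pickle.load(open("cal2.pkl","rb"))
P=ray("wrist",[(295,86),(347,86),(321,86),(321,105),(297,197),(346,197)],[.049]*6,cal)
Q=ray("wrist",[(424,153)],.097,cal)
N=ray("wrist",[(212,147),(235,149),(216,177),(237,178)],[.070]*4,cal)
a=np.radians(-13);M=np.array([[np.cos(a),np.sin(a)],[-np.sin(a),np.cos(a)]])
o=np.array([.679,.1034])
for n,X in(("pads",P),("piv",Q),("notch",N)):print(n,np.round(X[:,:2],4).tolist(),np.round((X[:,:2]-o)@M.T*1000,1).tolist())
L=(N[:,:2]-o)@M.T; print("angle",1.2-np.arctan2(L[:,1],-L[:,0]),np.hypot(*L.T))
E
```

```text
pads [[0.6108, 0.1656], [0.6471, 0.1573], [0.629, 0.1614], [0.626, 0.1486], [0.5932, 0.0868], [0.6297, 0.0784]] [[-80.4, 45.3], [-43.2, 45.3], [-61.8, 45.3], [-61.8, 32.1], [-79.8, -35.5], [-42.5, -35.4]]
piv [[0.6823, 0.1046]] [[2.9, 1.9]]
notch [[0.546, 0.1378], [0.5612, 0.1328], [0.5428, 0.1171], [0.5572, 0.1131]] [[-137.3, 3.6], [-121.4, 2.2], [-135.8, -17.3], [-120.9, -18.0]]
angle [1.17369781 1.18208256 1.32641899 1.34773839] [0.13737235 0.12137846 0.13684645 0.12223103]
```

```bash
python3 - <<'E'
from h import *
a=np.radians(-13);W=np.array([[np.cos(a),-np.sin(a)],[np.sin(a),np.cos(a)]])
m=np.array([.679,.1034])+W@[-.0635,.0008];R=down(-13)
arm.move_to([*m,.10],R); arm.move_l([*m,.05],feed=.12)
f0=arm.current_force()
for z in(.046,.0435,.042,.041):
    arm.move_l([*m,z],feed=.05);f=arm.current_force()-f0;print(z,np.round(f,1),arm.current_ee_pos()[2])
    if f[2]>6:break
arm.grip(.032);print(arm.current_width())
arm.move_l([*m,.16],feed=.25)
p=m-R[:2,0]*.06;arm.move_to([*p,.2],R)
cal=arm.get_calibration("wrist");cv2.imwrite("pics/w3.png",arm.snapshot("wrist")[:,:,::-1])
ax=lambda y:[*(np.array([.679,.1034])+W@[-.0635,y]),.045]
print(project([ax(-.062),ax(.062)],cal),arm.current_t())
E
```

```text
0.046 [-0.4 -1.5 -0.5] 0.04647676597079792
0.0435 [-0.1 -1.2  0.1] 0.04340794587279939
0.042 [ 0.5 -0.6 -0.5] 0.04198212470994127
0.041 [ 2.7 -2.1  3.1] 0.04126926209987154
0.03227159028723127
[[316.68996582 215.58314457]
 [316.55225461  51.74529881]] 11.35
```

View pics/w3.png

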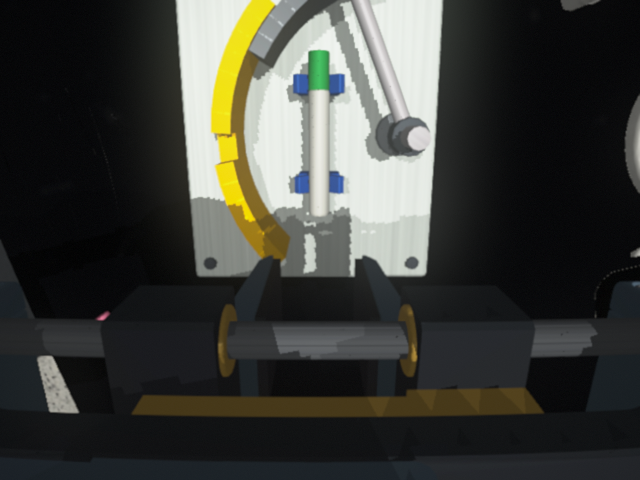

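The tube is seated on both pads: (319,50)-(319,216), mid row 133 against the pads' mid of 133.5. Next is the lever.

```bash
cat >> h.py <<'E'
a_=np.radians(-13);W=np.array([[np.cos(a_),-np.sin(a_)],[np.sin(a_),np.cos(a_)]])
O=np.array([.679,.1034])+W@[.002,.0012]
def lev(th,r=.165): # handle xy and tool rotation, closing tangential
    b=1.2-th;d=W@[-np.cos(b),np.sin(b)];return O+r*d,down(np.degrees(np.arctan2(d[1],d[0]))%360-90)
E
python3 - <<'E'
from h import *
p,R=lev(0);print(p)
arm.grip(.06)
arm.move_to([*p,.17],R);arm.move_l([*p,.094],feed=.15);f0=arm.current_force()
arm.grip(.008);print(arm.current_width(),arm.current_grasp_force(),np.round(arm.current_force()-f0,1))
for dz in(.008,.016,.023):
    arm.move_l([*p,.094+dz],feed=.08);print(dz,np.round(arm.current_force()-f0,1),arm.current_width())
for th in(.1,.2):
    p,R=lev(th);arm.move_l([*p,.117],R,feed=.1);print(th,np.round(arm.current_force()-f0,1),arm.current_width())
print(arm.current_t())
E
```

```text
[0.65755646 0.26741386]
0.015302505527931665 30.00014752149582 [-0.2  0.3 -0.2]
0.008 [ 0.3 -4.1 -5.9] 0.015422937371889052
0.016 [ 0.2 -5.4 -6.2] 0.015238433526026404
0.023 [ 1.2 -6.2 -6.2] 0.015325662658425583
0.1 [ 1.1 -6.8 -6.7] 0.015468835071410274
0.2 [ 1.6 -6.1 -6. ] 0.01551424901448844
15.625
```

```bash
python3 - <<'E'
from h import *
for th in np.r_[np.arange(.35,1.2,.15),1.262]:
    p,R=lev(th);arm.move_l([*p,.117],R,feed=.15)
    f=arm.current_force();print(round(th,2),np.round(f,1))
for z in(.112,.109,.106,.103,.100,.097,.094):
    arm.move_l([*p,z],feed=.06);f=arm.current_force();print(z,np.round(f,1),arm.current_width())
    if f[2]>6:break
print(arm.current_t())
E
```

```text
0.35 [ 3.5 -6.7 -7.4]
0.5 [ 5.  -6.4 -7.7]
0.65 [ 5.8 -5.5 -5.6]
0.8 [ 5.  -4.6 -6.9]
0.95 [ 6.1 -3.8 -5.9]
1.1 [ 5.8 -2.  -6.6]
1.26 [ 5.9 -1.5 -6.7]
0.112 [ 7.7 -2.3 -6.2] 0.015178779708746308
0.109 [ 6.9 -1.3 -5.6] 0.015353399768832798
0.106 [ 7.2 -0.5 -6.4] 0.014991051510558566
0.103 [ 6.8 -1.9 -4.7] 0.015378288195946221
0.1 [ 7.1 -1.9 -6.2] 0.014870355163628543
0.097 [ 6.  -0.8 -4.6] 0.015281926747677877
0.094 [ 6.5 -1.  -4.3] 0.015327389011159277
19.6
```

No rail contact at z = 0.107, so the bar went down into the notch. I'll let go, retreat and check.

```bash
python3 - <<'E'
from h import *
arm.grip(.04);p,R=lev(1.262);q=arm.current_ee_pos()
arm.move_l([*q[:2],.20],feed=.2)
arm.move_l([*(q[:2]-R[:2,0]*.10),.2],feed=.25)
cal=arm.get_calibration("wrist");im=arm.snapshot("wrist")[:,:,::-1].copy()
b=arm.snapshot("side")[:,:,::-1];s=cv2.resize(b[190:290,280:400],None,fx=4,fy=4,interpolation=cv2.INTER_CUBIC)
w=cv2.resize(im,None,fx=.5,fy=.5);c=np.zeros((480,800,3),np.uint8);c[:240,:320]=w;c[:400,320:800]=s
cv2.imwrite("pics/w4.png",c)
sc=arm.get_calibration("side")
for h in(.0,.013):
  for th in (1.22,1.262,1.3):
    hp=lev(th)[0];e=O+.11*(hp-O)/.165
    print(h,th,((project([[*hp,.128+h],[*hp,.098+h],[*e,.062+h]],sc)-[280,190])*4+[320,0]).round().tolist())
print(arm.current_t())
E
```

```text
0.0 1.22 [[410.0, 46.0], [410.0, 90.0], [502.0, 152.0]]
0.0 1.262 [[407.0, 52.0], [408.0, 96.0], [501.0, 157.0]]
0.0 1.3 [[406.0, 58.0], [406.0, 102.0], [500.0, 161.0]]
0.013 1.22 [[410.0, 26.0], [410.0, 71.0], [503.0, 134.0]]
0.013 1.262 [[407.0, 32.0], [408.0, 77.0], [501.0, 138.0]]
0.013 1.3 [[405.0, 38.0], [406.0, 83.0], [500.0, 142.0]]
21.5
```

View pics/w4.png

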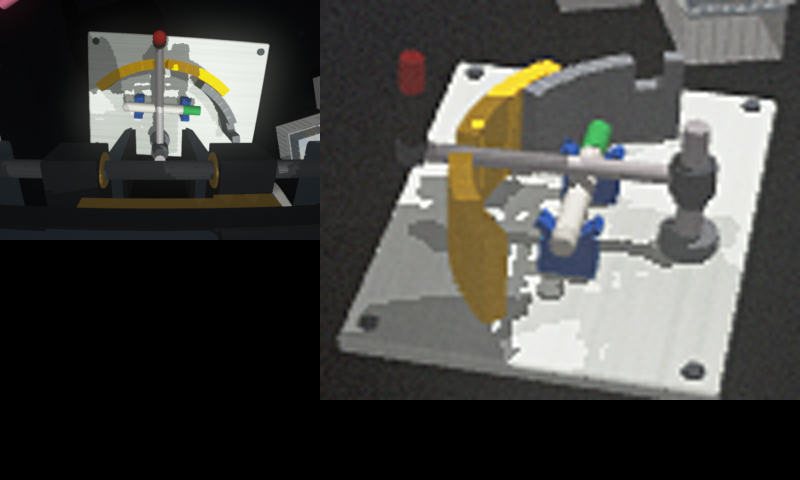

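The side view puts the handle top at (412,52) and the bar at (500,157). Both match lift = 0 at 1.262, with the bar below the rail top in the yellow notch, and the tube is still in both grooves.

```bash
python3 -c "
from rig import arm
arm.sleep(.3);print(arm.sign_off(),arm.current_t())"
```

```text
the job is handed in; nothing more can be done
the job is handed in; nothing more can be done
```

The tube lies centred in both grooves, the lever has dropped fully into the locking notch at about 1.26 rad, and the job was handed in at about 22 s.

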